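# Close the board viewer and hold its mirror flap on balance

### The arm

A 6-joint arm with a two-finger parallel gripper is mounted at the origin on the work surface. World frame = base frame: x ahead of the robot, y to its left, z up, the work surface at z = 0. Lengths are in mm, angles in rad, forces in N, time in s.
With the tool pointing down it reaches from about 275 to 1000 mm from the base axis. Payload 8.4 kg.
Tool frame: the origin (TCP) lies at the very end of the fingers, on their centre line; the grasp point (between the pads) lies 19 mm behind it; z points along the fingers, y is the direction in which the jaws open and shut (so a half turn about z gives the same grasp; the last joint's range is limited). The gripper opens to 85 mm and grips with 20 to 120 N. Pads are 22 mm wide; open, the fingers measure 114 mm over their backs; the gripper's body (76 mm by 85 mm) begins 54 mm behind the grasp point. The pads swing forward as they close: fully open they stand 13 mm farther back than shut.
Start: joints at [1.194, 0.353, 1.633, -0, 1.155, -0.002], TCP at [228.803, 581.616, 231.281] pointing down, gripper open.
Joint ranges: [-2.63, 2.63], [-0.92, 2.1], [0.06, 2.66], [-1.3, 4.44], [0, 2.69], [-3.02, 3.02]. Speed limits (rad/s): [2.22, 2.22, 2.79, 3.14, 3.14, 3.14].

### API

Orientations are given as a unit quaternion [w, x, y, z].
In Python, from rig import ctrl gives the robot as it stands. The module is installed in compiled form; this text tells all that it offers.
- The arm moves only by the shell command python3 -m handwheel 'ROWS' [OPENING] [FORCE]. ROWS is text: rows parted by semicolons, each of 6 numbers parted by spaces: the shift along the world's x, y, z in cm, then the turn, a rotation vector about the world's x, y, z in degrees. A call has 1 to 12 rows; each row shifts and turns the commanded pose from where the row before left it; what a row does not reach is not made up. A row lasts 1/12 s, in which the tool goes at most 41.7 mm and 7.16 degrees, less where a joint would pass 70% of its speed; a pose out of reach is approached as far as the arm can. A call is refused whole if a number of a shift passes 4.17 or a number of a turn 7.16, either way. A call with a gripper value outside its range is refused whole. OPENING is the opening, from 0 (shut) to 1 (fully open), set as the call begins (- or left out, the last holds). The fingers move at their own pace and stop on an object; FORCE is the grip in N (left out, the last holds). Time passes only in rows, so rows that do not move let the fingers close. It gives the time, the measured TCP pose, the force and the opening at its end, in the units of the state.
- ctrl.observe(): the state, without advancing time (a new reading comes with each control period).
- ctrl.read_camera(name): name is "scene" or "top"; returns a dict with "img" (384x512x3 uint8, red, green, blue), "vfov" (degrees; the focal length in pixels is half the picture's height over the tangent of half this angle, whatever the lens; pixels are square), "cx", "cy" (the principal point, pixels), "R" (3x3) and "t" (3): a world point X has camera coordinates R X + t. Camera axes: x right, y down, z forward; pixel columns grow to the right and rows downward; lengths in mm; the calibration is good to about 2 mm. A picture is of the moment at which its call begins. There is no depth.
- ctrl.hand_in(): hands the job in, once; it reports no verdict.
The state is a dict: "t": time; "joints": joint angles; "qvel": joint speeds; "joint_torque": joint torques, N m; "eef_pos": TCP position; "eef_rot": TCP orientation; "force": force on the tool from outside, world axes, zero at the start; "ft_torque": the same for the moment, N m; "opening": finger opening in mm.
Only numpy, scipy, OpenCV 4.12 (cv2) and the standard library are available. Lean on these libraries where they do the work, as an engineer would, in place of code of your own. Each camera call takes 0.05 s, during which the arm holds its last target. There are 200 camera calls.

### The job

The repaired board is loaded in the pulled-out tray of the two-window inspection box: push the tray fully home first. Then take the mirror flap by its yellow crossbar, swing it up from the window it lies on to its balance point, standing straight up so that both windows are open, and finish while holding it there in your grip for my photograph: its hinge is loose and it would fall to one side or the other if you let go. Leave the other things on the bench where they are.

Things in the scene. Friction and masses are not known exactly. Their poses are not given: they have to be found in the camera images.
- viewer: the inspection box, a fixed grey box 180 mm (x) by 160 mm (y) by 80 mm high with two clear windows side by side in its top (left one at +y, right one at -y). Origin: centre of its underside, on the bench; its x axis points from its open front to its back, its y axis to its left, z up. Its place and yaw differ from run to run; it does not move
- hinge (a point): middle of the flap's hinge axis, fixed on the box: 88 mm above the bench over the box's origin. The axis runs along the box's x, in two small dark brackets 18 mm high at x = -74 and +74 mm
- flap (a joint): angle of the mirror flap (rad): 0 = lying flat over the left (+y) window, 3.14 = lying flat over the right (-y) window (end stops at both); 1.57 = standing straight up, its balance point. It starts on either window. Loose hinge, about 0.06 to 0.1 N m of weight when flat: it falls whichever way it leans. Plate 130 mm (along the hinge) by 76 mm (from the hinge), 5 mm thick, blue-grey mirror metal
- flap_bar (a point): centre of the yellow crossbar at the flap's free end: a round bar 16 mm in diameter and 40 mm long, parallel to the hinge axis (box x) with flat ends, 125 mm from the hinge axis; both ends are free, and it turns between fingers that pinch it by its two ends. A neck 10 mm wide and 5 mm thick joins its middle to the plate, whose edge is 49 mm from the bar's axis. With the flap flat the bar is 88 mm above the bench and 45 mm outside the box's side wall
- tray (a joint): how far the board tray is pulled out (m): 0 = fully home, grows as it comes out to the robot's side (along the box's -x), at most 0.075. Stays where it is left; sliding friction about 1.5 N
- tray_pad (a point): centre of the outer face of the orange push pad (60 mm wide, 30 mm high) on the middle of the tray's dark front, 45 mm above the bench. With the tray home it is 106 mm in front of the box's origin (box -x). The pad stands 10 mm proud of the front, which is 160 mm wide and runs from 8 to 74 mm above the bench
- screwdriver: bystander: red-handled screwdriver 150 mm long, lying along its x axis; origin on its underside
- phone: bystander: dark phone-sized slab 146 x 71 x 9 mm, lying flat; origin under its centre
- spool: bystander: metal solder spool 54 mm across, 36 mm high, standing; origin under its centre
- flux_jar: bystander: amber jar with black cap, 44 mm across, 48 mm high; origin under its centre
- parts_tray: bystander: white divided tray 110 x 80 x 25 mm; origin under its centre
- board: bystander: green circuit board 100 x 65 mm with chips, 10 mm high; origin under its centre
- battery: bystander: flat grey battery 62 x 40 x 6 mm; origin under its centre

How it is judged:
By the outcome, as a careful person would: the job done as asked, in the order asked, and still so for the second after the job is handed in, while the arm keeps its last pose, push and grip.
It also fails if it takes over 58 s, if anything falls off the work surface, if the arm or the gripper's body presses on something with over 40 N, if the wrist force passes 120 N, or if a joint passes its speed limit or range.

## Working session

There is one attempt and no reset: what is moved stays moved. The work goes in short steps, Python scripts to look and compute and a shell command to move; the robot and the scene stay as the last step left them, time stands still between calls to the robot, and variables do not carry over. Pictures are saved under pics/ and viewed, about 8 in all and at most 12, crops included, and the job is handed in when it is done.

```bash
mkdir -p pics
cat > h.py <<'E'
import numpy as np, cv2
from rig import ctrl
def shot(n,f):
    c=ctrl.read_camera(n); cv2.imwrite('pics/'+f,c['img'][:,:,::-1]); np.savez('pics/'+f[:-4]+'.npz',**{k:np.array(v) for k,v in c.items()}); return c
def f_(c): return c['img'].shape[0]/2/np.tan(np.radians(float(c['vfov']))/2)
def ray(c,u,v):
    f=f_(c);R=np.array(c['R']);d=R.T@np.array([(u-c['cx'])/f,(v-c['cy'])/f,1]);return -R.T@np.array(c['t']),d
def onz(c,u,v,z):
    o,d=ray(c,u,v);return o+d*(z-o[2])/d[2]
def proj(c,X):
    p=np.array(c['R'])@np.array(X)+np.array(c['t']);return np.array([c['cx'],c['cy']])+f_(c)*p[:2]/p[2]
E
python3 - <<'E'
from h import *
a=shot('scene','s0.png');b=shot('top','t0.png')
cv2.imwrite('pics/b0.png',np.hstack([a['img'],b['img']])[:,:,::-1][:, :]) 
for c in(a,b): print(c['vfov'],-np.array(c['R']).T@np.array(c['t']))
im=np.hstack([a['img'],b['img']])[:,:,::-1]; 
s=ctrl.observe();print(s['t'],s['eef_rot'],s['opening'])
E
```

```text
52.4551720819162 [1279.77487417 -693.31970663  907.45600456]
55.5083104394259 [ 437.39275484  -31.71869373 1054.18216037]
0.1 [-1.26898791e-04  1.86313962e-01  9.82490050e-01 -6.26801143e-04] 85.48791468986636
```

View pics/s0.png

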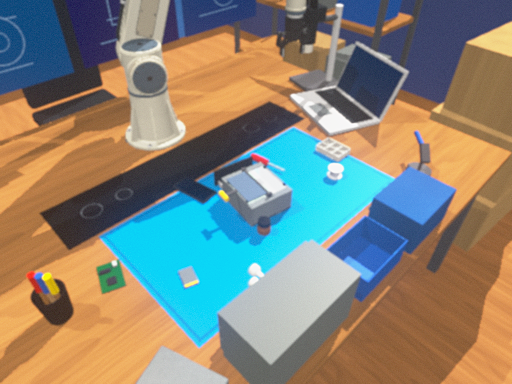

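View pics/t0.png

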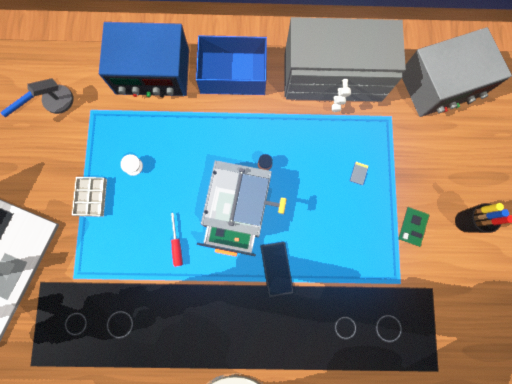

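The flap lies on the right (-y) window, with its yellow bar at about (283,205) in top. The orange pad is at about (227,252), with the phone right of the tray and the jar near (265,161).

Run:
```python
from h import *
b=dict(np.load('pics/t0.npz'));a=dict(np.load('pics/s0.npz'))
cr=cv2.resize(b['img'][140:300,180:310],None,fx=3.7,fy=3.7,interpolation=cv2.INTER_CUBIC)
ca=cv2.resize(a['img'][140:250,170:300],None,fx=3,fy=3,interpolation=cv2.INTER_CUBIC)
cv2.imwrite('pics/c0.png',cr[:,:,::-1])
def comp(c,lo,hi,box,n):
    hsv=cv2.cvtColor(c['img'],cv2.COLOR_RGB2HSV);m=cv2.inRange(hsv,lo,hi);x0,y0,x1,y1=box;k=np.zeros_like(m);k[y0:y1,x0:x1]=m[y0:y1,x0:x1]
    ys,xs=np.nonzero(k);r=cv2.minAreaRect(np.c_[xs,ys].astype(np.float32));print(n,len(xs),xs.mean(),ys.mean(),r);return xs.mean(),ys.mean()
bar=comp(b,(20,120,120),(35,255,255),(265,190,300,220),'bar')
pad=comp(b,(5,120,120),(19,255,255),(205,240,250,262),'pad')
bs=comp(a,(20,120,120),(35,255,255),(210,180,240,210),'barS')
B=onz(b,*bar,88+6);P=onz(b,*pad,58);print(B,P)
(o1,d1),(o2,d2)=ray(b,*bar),ray(a,*bs)
t=np.linalg.lstsq(np.c_[d1,-d2],o2-o1,rcond=None)[0];print(o1+t[0]*d1,o2+t[1]*d2)
# hinge brackets etc: print rough
for u,v in[(220,160),(271,168),(259,236),(203,226)]: print(u,v,onz(b,u,v,80))
```

```text
bar 71 281.8169014084507 205.5211267605634 ((281.75677490234375, 205.45944213867188), (4.93196964263916, 13.809514999389648), 9.462322235107422)
pad 61 226.63934426229508 251.5737704918033 ((229.06283569335938, 250.54248046875), (12.747307777404785, 24.526996612548828), 67.7509765625)
barS 55 223.61818181818182 195.3090909090909 ((223.62196350097656, 195.40245056152344), (11.400686264038086, 4.841386795043945), 51.34019470214844)
[ 573.36021173 -116.55912256   94.        ] [450.64313774  28.46939435  58.        ]
[ 573.96943917 -116.93926586   89.69772551] [ 574.35813809 -116.44752067   89.70931762]
220 160 [698.55334324  52.92076099  80.        ]
271 168 [678.7794198  -87.71364885  80.        ]
259 236 [492.56703547 -57.42884641  80.        ]
203 226 [516.40506298  92.01692705  80.        ]
```

View pics/c0.png

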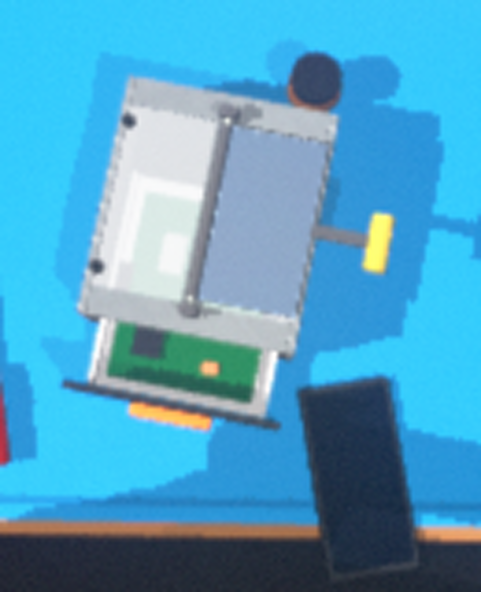

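```bash
cat >> h.py <<'E'
def box():
    b=dict(np.load('pics/t0.npz'))
    q=np.array([(130,78),(337,113),(293,354),(80,313)])/3.7+[180,140]
    P=np.array([onz(b,u,v,80)[:2] for u,v in q]); return P
E
python3 - <<'E'
from h import *
P=box();print(P,P.mean(0))
an=lambda v:np.degrees(np.arctan2(v[1],v[0]))
print([an(P[0]-P[3]),an(P[1]-P[2]),an(P[0]-P[1])-90,an(P[3]-P[2])-90],[np.linalg.norm(P[i]-P[i-1]) for i in range(4)])
b=dict(np.load('pics/t0.npz'))
H=[onz(b,180+u/3.7,140+v/3.7,97)[:2] for u,v in[(229,113),(191,306)]];print('hinge',H,np.mean(H,0),an(H[0]-H[1]))
for y in(-9,-10,-11,-12):
    r=np.radians(y);X=np.array([np.cos(r),np.sin(r)]);Y=np.array([-X[1],X[0]])
    print(y,'origin from bar',np.array([573.7,-116.7])+125*Y, 'pad in box',(np.array([450.6,28.5])-P.mean(0))@X,(np.array([450.6,28.5])-P.mean(0))@Y)
E
```

```text
[[695.209761    66.17567601]
 [671.61918664 -87.99757033]
 [493.4316061  -57.91884753]
 [520.07547586  95.836285  ]] [595.0840074    4.02388579]
[np.float64(-9.612359761131193), np.float64(-9.58141445581795), np.float64(-8.699546993757892), np.float64(-9.831024335884479)] [np.float64(177.62817782811626), np.float64(155.96764114247637), np.float64(180.7084486699726), np.float64(156.0465846395971)]
hinge [array([665.93960638,  -8.3846672 ]), array([525.00017314,  15.32501235])] [595.46988976   3.47017258] -9.549229673676809
-9 origin from bar [593.25430813   6.76104257] pad in box -146.53407734600395 1.5724942257560557
-10 origin from bar [595.40602221   6.40096913] pad in box -146.53920330461858 -0.985117547485873
-11 origin from bar [597.55112442   6.00339793] pad in box -146.4996920023495 -3.5424292443797882
-12 origin from bar [599.68896135   5.56845009] pad in box -146.41555547472214 -6.098661883009586
```

```bash
python3 -m handwheel '1.25 -3.9 0 0 0 -7.1;1.25 -3.9 0 0 0 -7.1;1.25 -3.9 0 0 0 -7.1;1.25 -3.9 0 0 0 -7.1;1.25 -3.9 0 0 0 -7.1;1.25 -3.9 0 0 0 -7.1;1.25 -3.9 0 0 0 -7.1;1.25 -3.9 0 0 0 -7.1;1.25 -3.9 0 0 0 -7.1;1.25 -3.9 0 0 0 -7.1;1.25 -3.9 0 0 0 -7.1;0 0 0 0 0 0' 0 40
```

```text
t: 1.1
eef_pos: [367.4, 146.7, 231.2]
eef_rot: [0.001, 0.768, 0.641, -0.001]
force: [0.7, 0.8, -0.6]
opening: 0.0
```

```bash
python3 -m handwheel '1.3 -3.7 0 0 0 .6;1.3 -3.7 0 0 0 0;1.4 -3.7 0 0 0 0;0 0 -3.8 0 0 0;0 0 -3.8 0 0 0;0 0 -3.8 0 0 0;0 0 -3.8 0 0 0;0 0 -3.9 0 0 0;0 0 0 0 0 0'
python3 - <<'E'
from h import *
b=shot('top','t1.png');cv2.imwrite('pics/c1.png',cv2.resize(b['img'][140:320,170:310],None,fx=3.3,fy=3.3)[:,:,::-1])
E
```

```text
t: 1.85
eef_pos: [401.1, 41.2, 34.2]
eef_rot: [-0.004, 0.76, 0.65, -0.005]
force: [-2.0, 0.4, 0.9]
opening: -0.3
```

View pics/c1.png

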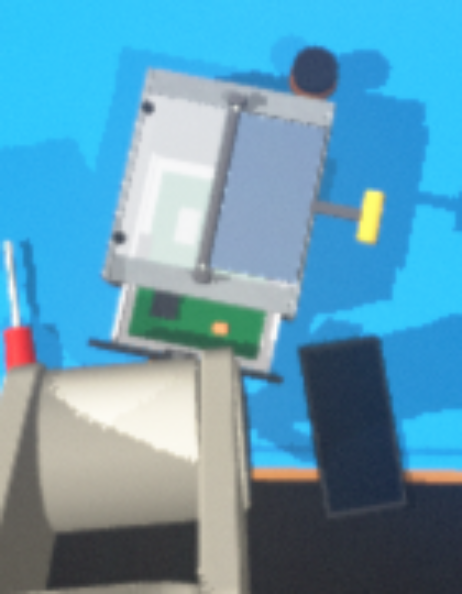

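The view is clear, with the hand in front of the pad. Now I'll push along box x.

```bash
python3 -m handwheel '0 -.4 .6 0 0 0;1 -.16 0 0 0 0;1 -.17 0 0 0 0;1 -.16 0 0 0 0;1 -.17 0 0 0 0;1 -.16 0 0 0 0;1 -.17 0 0 0 0;.5 -.08 0 0 0 0;0 0 0 0 0 0;0 0 0 0 0 0'
```

```text
t: 2.73
eef_pos: [471.7, 26.8, 46.1]
eef_rot: [0.0, 0.76, 0.65, 0.0]
force: [0.1, 0.3, 0.3]
opening: -0.1
```

```bash
python3 -m handwheel '.2 -.03 0 0 0 0;.2 -.03 0 0 0 0;0 0 0 0 0 0;0 0 0 0 0 0'; python3 -m handwheel '.2 -.03 0 0 0 0;.2 -.03 0 0 0 0;0 0 0 0 0 0'
python3 - <<'E'
from h import *
shot('scene','s2.png');b=shot('top','t2.png');cv2.imwrite('pics/c2.png',cv2.resize(b['img'][140:320,170:310],None,fx=3.3,fy=3.3)[:,:,::-1])
E
```

```text
t: 3.07
eef_pos: [475.1, 26.3, 46.2]
eef_rot: [-0.0, 0.76, 0.65, -0.0]
force: [0.2, 0.8, -0.4]
opening: 0.1
t: 3.32
eef_pos: [478.0, 25.8, 46.0]
eef_rot: [-0.001, 0.76, 0.65, -0.001]
force: [-6.0, 0.7, 3.3]
opening: -0.0
```

View pics/c2.png

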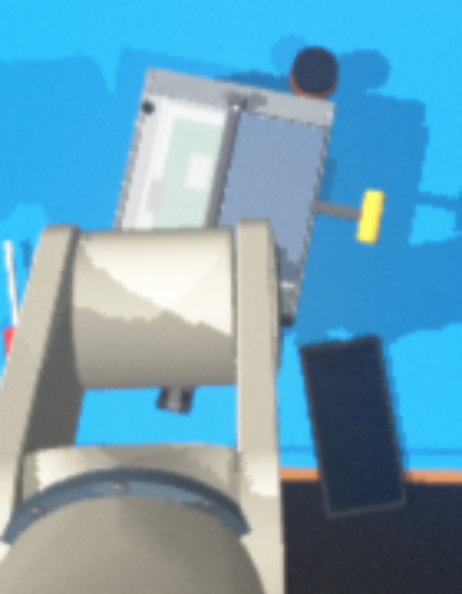

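The tray now appears closed. A little more push will confirm the stop.

```bash
python3 -m handwheel '.25 -.04 0 0 0 0;.25 -.04 0 0 0 0;0 0 0 0 0 0;0 0 0 0 0 0'
```

```text
t: 3.75
eef_pos: [478.3, 25.3, 45.4]
eef_rot: [-0.004, 0.76, 0.649, -0.004]
force: [-19.3, 5.8, 13.8]
opening: -0.0
```

```bash
python3 -m handwheel '-2 .33 0 0 0 0;-2.4 .4 0 0 0 0;0 0 3.8 0 0 0;0 0 3.8 0 0 0;0 0 3.8 0 0 0;2.7 -2.9 0 0 0 0;2.7 -2.9 0 0 0 0;2.7 -3 0 0 0 0;2.7 -3 0 0 0 0;2.7 -3 0 0 0 0;0 0 0 0 0 0;0 0 0 0 0 0' .9
python3 - <<'E'
from h import *
a=shot('scene','s3.png');b=shot('top','t3.png')
cv2.imwrite('pics/c3.png',np.hstack([cv2.resize(a['img'][90:270,150:300],None,fx=2.6,fy=2.6),cv2.resize(b['img'][130:310,180:330],None,fx=2.6,fy=2.6)])[:,:,::-1])
E
```

```text
t: 4.75
eef_pos: [576.6, -117.5, 160.0]
eef_rot: [0.0, 0.761, 0.649, 0.0]
force: [-0.2, 0.9, -0.4]
opening: 76.8
```

View pics/c3.png

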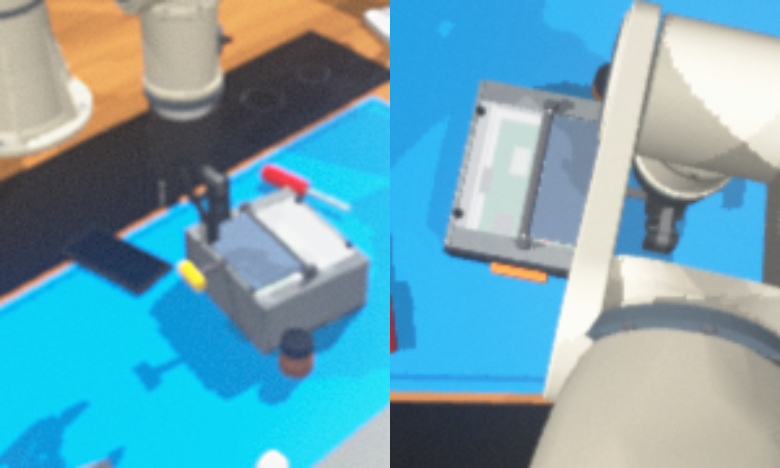

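The tray is home, with the pad flush at about (518,272) in the combined picture, and the hand is above the bar. I'll lower and pinch.

```bash
python3 -m handwheel '-.25 0 -2.5 0 0 0;0 0 -2.5 0 0 0;0 0 -2.4 0 0 0;0 0 -2 0 0 0;0 0 0 0 0 0;0 0 0 0 0 0'; python3 -m handwheel '0 0 0 0 0 0;0 0 0 0 0 0;0 0 0 0 0 0;0 0 0 0 0 0;0 0 0 0 0 0;0 0 0 0 0 0' 0.2 40
```

```text
t: 5.35
eef_pos: [571.5, -114.7, 65.9]
eef_rot: [-0.001, 0.76, 0.65, -0.001]
force: [-0.1, -0.6, 1.2]
opening: 76.4
t: 5.85
eef_pos: [574.3, -115.9, 68.0]
eef_rot: [0.001, 0.76, 0.65, 0.001]
force: [0.9, 1.2, 6.8]
opening: 39.2
```

```bash
python3 -m handwheel '0 0 0 0 0 0;.01 .05 1.09 0 0 0;.02 .14 1.08 0 0 0;.04 .23 1.06 0 0 0;.05 .32 1.04 0 0 0;.07 .41 1.01 0 0 0;.08 .49 .97 0 0 0;0 0 0 0 0 0;0 0 0 0 0 0' 0.2 60
python3 - <<'E'
from h import *
a=shot('scene','s4.png');b=shot('top','t4.png')
cv2.imwrite('pics/c4.png',np.hstack([cv2.resize(a['img'][90:270,150:300],None,fx=2.6,fy=2.6),cv2.resize(b['img'][130:310,180:330],None,fx=2.6,fy=2.6)])[:,:,::-1])
E
```

```text
t: 6.6
eef_pos: [577.1, -99.5, 130.0]
eef_rot: [0.002, 0.76, 0.65, 0.001]
force: [6.4, -1.3, -2.7]
opening: 38.7
```

View pics/c4.png

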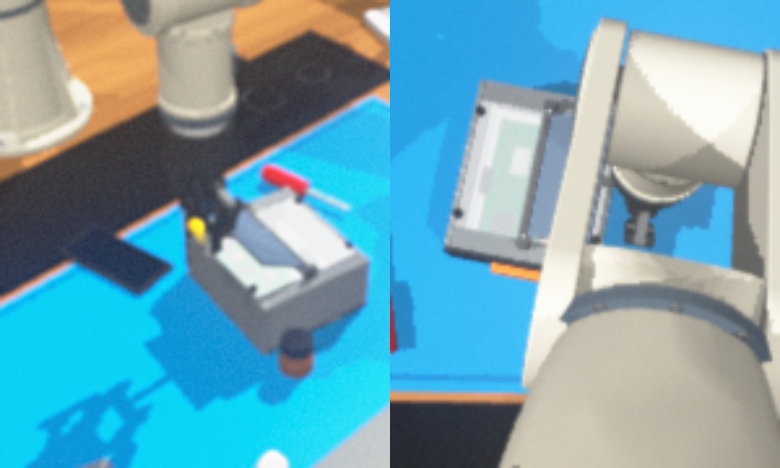

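The flap is lifting in the grip (yellow bar between the fingers at about (197,228)). I'll continue along the arc.

```bash
python3 -m handwheel '.1 .58 .92 0 0 0;.11 .66 .87 0 0 0;.12 .73 .8 0 0 0;.13 .79 .74 0 0 0;.14 .85 .67 0 0 0;.15 .91 .59 0 0 0;0 0 0 0 0 0;0 0 0 0 0 0'; python3 -m handwheel '.16 .95 .5 0 0 0;.17 1 .42 0 0 0;.17 1.03 .33 0 0 0;.18 1.05 .24 0 0 0;.18 1.06 .14 0 0 0;.18 1.07 .05 0 0 0;0 0 0 0 0 0;0 0 0 0 0 0;0 0 0 0 0 0;0 0 0 0 0 0'
python3 - <<'E'
from h import *
a=shot('scene','s5.png');b=shot('top','t5.png')
cv2.imwrite('pics/c5.png',np.hstack([cv2.resize(a['img'][90:270,150:300],None,fx=2.6,fy=2.6),cv2.resize(b['img'][130:310,180:330],None,fx=2.6,fy=2.6)])[:,:,::-1])
c=a;hsv=cv2.cvtColor(c['img'],cv2.COLOR_RGB2HSV);m=cv2.inRange(hsv,(20,110,90),(35,255,255));m[:, :200]=0;m[:,290:]=0;m[:110]=0;m[220:]=0
ys,xs=np.nonzero(m);print(len(xs),xs.mean(),ys.mean(),xs.min(),xs.max(),ys.min(),ys.max())
for y in(-10,0,10):
  print(proj(a,[595+.165*y,5+.986*y,213]))
p=ctrl.observe()['eef_pos'];print(p, proj(a,[p[0],p[1],p[2]+20]))
E
```

```text
t: 7.37
eef_pos: [584.8, -54.7, 175.4]
eef_rot: [0.002, 0.76, 0.65, 0.001]
force: [7.9, -2.8, -2.4]
opening: 38.5
t: 8.2
eef_pos: [595.6, 6.3, 192.5]
eef_rot: [0.002, 0.76, 0.65, 0.001]
force: [7.0, -3.9, 1.6]
opening: 38.5
56 253.48214285714286 150.0 249 258 146 155
[253.65463782 151.30462599]
[256.3251611  150.22908219]
[258.97650231 149.16126389]
[595.62915139   6.23619684 192.47737959] [256.75323284 150.29246136]
```

View pics/c5.png

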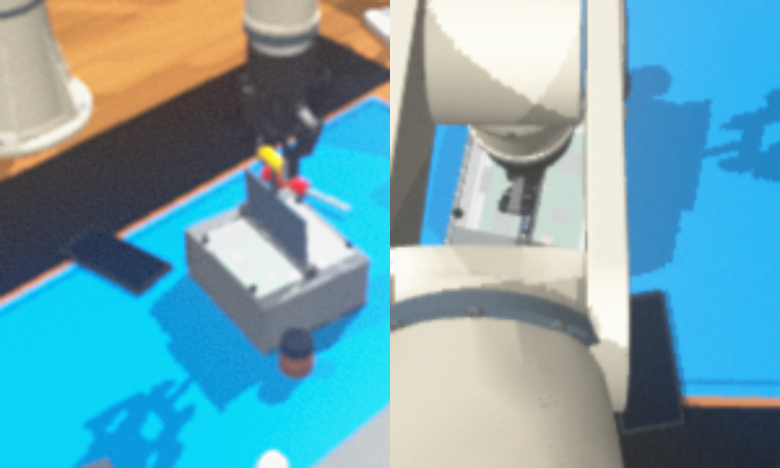

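Run:
```python
from h import *
a=dict(np.load('pics/s5.npz'))
X=np.array([.9863,-.165,0]);Y=np.array([.165,.9863,0])
def solve(c,O,obs):
    p0=proj(c,O);J=np.c_[(proj(c,O+5*X)-p0)/5,(proj(c,O+5*Y)-p0)/5];return np.linalg.solve(J,np.array(obs)-p0)
print('final X,Y off',solve(a,np.array([595,5,213.]),(253.48,150.0)))
s0=dict(np.load('pics/s0.npz'));O=np.array([595,5,88.])-125*Y
print('start off',solve(s0,O,(223.62,195.31)))
cv2.imwrite('pics/c6.png',cv2.resize(a['img'][130:220,210:300],None,fx=6,fy=6,interpolation=cv2.INTER_CUBIC)[:,:,::-1])
n=lambda p:((proj(a,p)-[210,130])*6).round(0)
for x in(-65,65):
  for y in(-8,0,8):
    print(x,y,n(np.array([595,5,88+76.])+x*X+y*Y),n(np.array([595,5,92.])+x*X))
```

```text
final X,Y off [-5.88026953 -6.50821666]
start off [-1.95779942  2.75985417]
-65 -8 [195. 143.] [207. 242.]
-65 0 [207. 138.] [207. 242.]
-65 8 [219. 133.] [207. 242.]
65 -8 [338. 268.] [346. 369.]
65 0 [351. 262.] [346. 369.]
65 8 [363. 257.] [346. 369.]
```

View pics/c6.png

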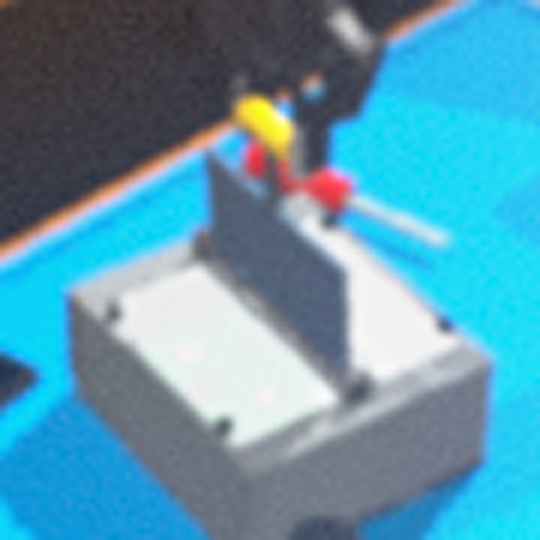

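Run:
```python
from h import *
from scipy.optimize import least_squares
a=dict(np.load('pics/s5.npz'));b=dict(np.load('pics/s0.npz'))
def fr(p):
    r=p[2];return np.array([p[0],p[1],0]),np.array([np.cos(r),np.sin(r),0]),np.array([-np.sin(r),np.cos(r),0])
def W(p,x,y,z): O,X,Y=fr(p);return O+x*X+y*Y+np.array([0,0,z])
obs={(90,-80,80):(248,475),(-90,-80,80):(70,292),(90,80,80):(490,360)}
res=lambda p:np.r_[np.concatenate([proj(a,W(p,*k))-(np.array(v)/6+[210,130]-.4) for k,v in obs.items()]),
  proj(b,W(p,0,-125,88))-[223.62,195.31]]
s=least_squares(res,[595,5,-.166]);p=s.x;print(p[:2],np.degrees(p[2]),s.fun.round(2))
def solve(z,o):
    o=np.array(o);return least_squares(lambda q:proj(a,W(p,q[0],q[1],z))-o,[0,0]).x
print('bar',solve(213,(253.48,150)))
for o in((208,150),(350,268)): print('plate top',solve(164,np.array(o)/6+[210,130]-.4))
e=ctrl.observe();O,X,Y=fr(p);d=np.array(e['eef_pos'])-O;print('tcp in box',d@X,d@Y,e['force'],e['ft_torque'])
```

```text
[595.68112832   5.03688715] -10.198463568627881 [ 0.13 -0.05 -0.43 -0.69  0.81 -0.01 -0.52  0.51]
bar [-6.48358895 -6.72979354]
plate top [-58.57432409  -6.47607437]
plate top [65.65771257 -2.2973116 ]
tcp in box -0.26350351368529634 1.1711580787053464 [ 8.25951442 -4.59861113  0.68691515] [-0.88206924 -1.13176052  0.0371167 ]
```

Run:
```python
from h import *
ims=[ctrl.read_camera('scene') for _ in range(8)];a=ims[0]
im=np.mean([i['img'].astype(float) for i in ims],0);np.savez('pics/avg5.npz',**{**{k:np.array(v) for k,v in a.items()},'img':im})
r=np.radians(-9.8);X=np.array([np.cos(r),np.sin(r),0]);Y=np.array([-np.sin(r),np.cos(r),0]);O=np.array([595.3,5,0]);Z=np.array([0,0,1])
g=im.mean(2)
for x0,cols in((65,range(262,276)),):
  pts=[]
  for v in range(176,190):
    row=g[v,262:276];d=np.diff(row);k=np.argmax(d);w=np.clip(d[max(0,k-1):k+2],0,None);pts.append((v,262+max(0,k-1)+.5+(w*np.arange(len(w))).sum()/w.sum()))
  pts=np.array(pts);print(pts.round(2).tolist())
for lean in(-4,-2,0,2,4):
  l=np.radians(lean)
  for y in(2.5,):
    q=[proj(a,O+65*X+Y*(np.sin(l)*s+y*np.cos(l))+Z*(88+s*np.cos(l)-y*np.sin(l))) for s in(20,70)]
    print(lean,q[0].round(2),q[1].round(2),'dcol/drow',(q[1]-q[0])[0]/(q[1]-q[0])[1], 'bar',[proj(a,O+x*X+Y*np.sin(l)*125+Z*(88+125*np.cos(l))).round(1).tolist() for x in(-20,0,20)])
h=cv2.cvtColor(im.astype(np.uint8),cv2.COLOR_RGB2HSV);m=cv2.inRange(h,(18,90,80),(36,255,255))[142:160,244:264];print('\n'.join(''.join('#' if q else '.' for q in z) for z in m))
cv2.imwrite('pics/c7.png',cv2.resize(im[136:196,235:285],None,fx=10,fy=10,interpolation=cv2.INTER_CUBIC)[:,:,::-1])
```

```text
[[176.0, 267.35], [177.0, 267.37], [178.0, 267.35], [179.0, 267.37], [180.0, 267.42], [181.0, 267.48], [182.0, 267.51], [183.0, 267.53], [184.0, 267.5], [185.0, 267.49], [186.0, 267.54], [187.0, 267.59], [188.0, 267.63], [189.0, 267.67]]
-4 [268.08 187.55] [267.74 175.6 ] dcol/drow 0.028311874306525583 bar [[250.3, 148.1], [254.1, 151.3], [257.8, 154.5]]
-2 [268.25 187.48] [268.38 175.3 ] dcol/drow -0.010495801101406244 bar [[251.5, 147.6], [255.2, 150.8], [259.0, 154.0]]
0 [268.43 187.42] [269.03 175.03] dcol/drow -0.04786668872474786 bar [[252.7, 147.2], [256.4, 150.3], [260.2, 153.5]]
2 [268.61 187.36] [269.67 174.78] dcol/drow -0.08396535769134592 bar [[253.8, 146.7], [257.6, 149.8], [261.4, 153.0]]
4 [268.79 187.31] [270.3  174.56] dcol/drow -0.11893934352916398 bar [[255.0, 146.3], [258.7, 149.4], [262.5, 152.6]]
....................
....................
....................
....................
......#####.........
.....######.........
.....#######........
.....#######........
......########......
.......########.....
........#######.....
..........#####.....
...........###......
...........###......
............#.......
....................
....................
....................[ WARN:0@11.786] global loadsave.cpp:1063 imwrite_ Unsupported depth image for selected encoder is fallbacked to CV_8U.
```

View pics/c7.png

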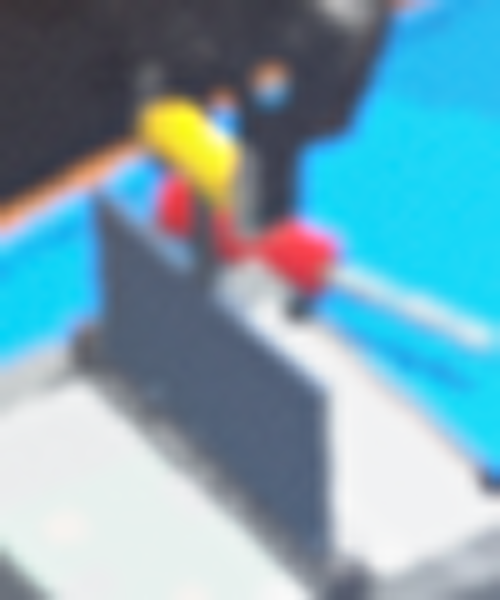

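The averaged edge slope and the bar position both suggest the flap leans about 3° toward -y. I'll nudge 5 mm to +Y and re-measure.

```bash
cat > m.py <<'E'
from h import *
ims=[ctrl.read_camera('scene') for _ in range(8)];a=ims[0]
im=np.mean([i['img'].astype(float) for i in ims],0);g=im.mean(2);pts=[]
for v in range(176,190):
    d=np.diff(g[v,262:276]);k=np.argmax(d);k=min(max(k,1),11);w=np.clip(d[k-1:k+2],0,None);pts.append((v,261.5+k+(w*np.arange(3)).sum()/w.sum()))
pts=np.array(pts);print('edge slope',np.polyfit(pts[:,0],pts[:,1],1)[0],'col mean',pts[:,1].mean())
h=cv2.cvtColor(im.astype(np.uint8),cv2.COLOR_RGB2HSV);m=cv2.inRange(h,(18,90,80),(36,255,255))[142:160,244:268];ys,xs=np.nonzero(m);print('bar',len(xs),xs.mean()+244,ys.mean()+142)
print('\n'.join(''.join('#' if q else '.' for q in z) for z in m))
# box vertical edge slopes: near corner left wall (X=-90,Y=-80), right (90,80), predicted vs seen
r=np.radians(-9.8);X=np.array([np.cos(r),np.sin(r),0]);Y=np.array([-np.sin(r),np.cos(r),0]);O=np.array([595.3,5,0])
for x,y in((-90,-80),(90,80)):
    q=[proj(a,O+x*X+y*Y+[0,0,z]) for z in(15,70)];v0,v1=int(q[1][1])+1,int(q[0][1]);gg=im[:,:,0];P=[]
    for v in range(v0,v1+1):
        c=int(round(q[0][0]));d=np.abs(np.diff(gg[v,c-6:c+7]));k=min(max(np.argmax(d),1),10);w=d[k-1:k+2];P.append((v,c-6.5+k+(w*np.arange(3)).sum()/w.sum()))
    P=np.array(P);print('box edge pred',(q[1]-q[0])[0]/(q[1]-q[0])[1],q[1].round(1),'seen',np.polyfit(P[:,0],P[:,1],1)[0].round(3),P[:,1].round(1).tolist())
e=ctrl.observe();print(e['t'],np.round(e['eef_pos'],1),np.round(e['force'],1),e['opening'])
E
python3 m.py; python3 -m handwheel '.04 .25 0 0 0 0;.04 .24 0 0 0 0;0 0 0 0 0 0;0 0 0 0 0 0;0 0 0 0 0 0'; python3 m.py
```

```text
edge slope 0.02422839589491983 col mean 267.4795181037794
bar 60 253.63333333333333 150.18333333333334
........................
........................
........................
........................
......#####.............
.....######.............
.....#######............
.....#######............
......########..........
.......########.........
........#######.........
..........#####.........
...........###..........
...........###..........
............#...........
........................
........................
........................
box edge pred 0.05744805142023777 [220.8 180. ] seen -0.435 [221.5, 226.9, 226.8, 220.4, 220.4, 220.4, 220.5, 220.5, 220.6, 220.6, 220.6, 216.7, 220.8]
box edge pred -0.10095993587426429 [291.8 191.7] seen -0.109 [292.4, 292.3, 292.3, 292.3, 292.0, 292.0, 291.7, 291.5, 291.5, 291.5, 291.3, 291.2, 291.3]
9.1 [595.6   6.2 192.5] [ 7.9 -4.6  0.5] 38.66841708442196
t: 9.52
eef_pos: [596.4, 11.0, 192.5]
eef_rot: [0.002, 0.76, 0.65, 0.001]
force: [7.9, -5.9, 1.3]
opening: 38.7
edge slope -0.02530617889033313 col mean 267.77388752125495
bar 63 254.71428571428572 149.4126984126984
........................
........................
........................
........####............
......#######...........
......#######...........
......#######...........
......########..........
........########........
.........#######........
...........#####........
...........#####........
............###.........
.............##.........
........................
........................
........................
........................
box edge pred 0.05744805142023777 [220.8 180. ] seen -0.287 [220.5, 226.9, 226.8, 220.4, 220.5, 220.5, 220.5, 220.5, 220.7, 220.6, 220.6, 220.8, 220.9]
box edge pred -0.10095993587426429 [291.8 191.7] seen -0.14 [292.4, 292.3, 292.3, 291.7, 292.1, 291.8, 291.6, 291.6, 291.6, 290.9, 291.4, 290.8, 290.7]
9.9167 [596.4  10.9 192.5] [ 7.  -5.2  1.1] 38.50287059594447
```

```bash
python3 -m handwheel '.03 .2 0 0 0 0;0 0 0 0 0 0;0 0 0 0 0 0;0 0 0 0 0 0'; python3 m.py | grep -E 'slope|bar|\[5'; python3 -c "
from h import *
shot('scene','s8.png')
a=dict(np.load('pics/s8.npz'));cv2.imwrite('pics/c8.png',cv2.resize(a['img'][110:230,190:310],None,fx=4.5,fy=4.5,interpolation=cv2.INTER_CUBIC)[:,:,::-1])"
```

```text
t: 10.25
eef_pos: [596.8, 12.9, 192.5]
eef_rot: [0.002, 0.76, 0.65, 0.001]
force: [8.1, -4.5, 1.3]
opening: 38.7
edge slope -0.059561734052896866 col mean 267.99337765298804
bar 62 255.16129032258064 149.30645161290323
10.65 [596.8  12.9 192.5] [ 9.  -4.4  0.2] 38.74858169722005
```

View pics/c8.png

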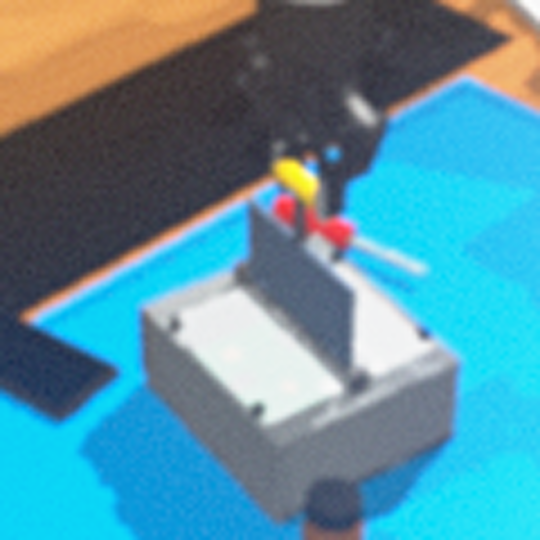

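```bash
python3 -c "
from rig import ctrl
print(ctrl.hand_in())"
```

```text
the job is handed in; nothing more can be done
None
```

I pushed the tray home, then swung the flap up by its yellow crossbar. I handed in at about 10.7 s with the bar still pinched at its two ends under a 60 N grip.

- **Tray:** the last push stopped hard at about 19 N along the world's x. The pad looks flush with the box front in the pictures.
- **Flap angle:** at the end the slope of the plate's edge put it about 0.6° past upright, towards the left window. The bar's position in the same camera put it within about half a degree of upright.
- **Grip:** the jaws read 38.7 mm on the 40 mm bar.
- **Other things:** none of the moves went near them. The ones visible in the last close-up look unmoved, but I did not measure their positions again.

**Check that disagreed:** going only by the arm's position, the flap would lean about 3.6° towards the left window. I put this down to the bar sitting off-centre between the pads, and went with the camera because its plate and bar readings agree. The force reading at the end still showed about 9 N along x and -4 N along y, and I did not find the cause.

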